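# Set out the mosaic glue-up board

### The job

Set out the plywood board for gluing the mosaic: stand the glue bottle centred on the white speckled coaster, and stand the jar of chips on the board midway between the coaster and the bowl, in line with them, with its gold-brown lid set squarely on top of it. Lay the glue brush flat on the board in front of the jar (the side without the dark batten), centred on the jar, parallel to the row and 9 cm from the jar's centre to the brush's. Leave the pale grey trigger bottle standing where it is.

Things in the scene. Friction and masses are not known exactly. Their poses are not given: they have to be found in the camera images.
- glue_board: Fixed plywood board flat on the table, top at z = 12 mm. Origin at table height; it spans x -105 to +85, y -168 to +168 mm. A dark batten, 15 mm wide, 14 mm high, runs along its back edge (+x, away from the robot). Coaster and bowl stand on it at (12, 110) and (12, -110) mm, either way round: the row runs along board y, its middle at (12, 0); the brush's place is (-78, 0).
- coaster: White speckled round ceramic disc, 83 mm across, 9 mm thick, fixed flat on the board near one end. Origin: centre of its underside.
- chip_bowl: Grey-green round bowl of tile chips, 107 mm across, 40 mm high, fixed on the board near the other end. Origin: centre of its underside.
- glue_bottle: Loose upright white glue bottle with a red pointed nozzle, 53 mm in diameter, 151 mm high with nozzle; body straight to 80 mm, shoulder to 108 mm, then a red cap whose foot is 24 mm wide from 109 to 118 mm and tapers to the tip: it can be lifted by that foot. At first on the 4 mm thick dark green mat. 0.11 to 0.18 kg. Origin: centre of its underside, z up.
- chip_jar: Loose upright clear round jar holding blue and white chips, open at the top, no lid on: body 63 mm in diameter up to 62 mm, neck 52 mm in diameter to the rim at 76 mm. At first on the 4 mm thick dark green mat. 0.17 to 0.27 kg. Origin: centre of its underside, z up.
- jar_lid: Loose gold-brown ribbed round lid, 55 mm in diameter, 13 mm high, lying flat. At first on the 4 mm thick dark green mat. It simply rests on the jar's rim (no screwing; its underside then is 76 mm above the jar's). Origin: centre of its underside, z up.
- glue_brush: Loose glue brush with an orange wooden handle, lying flat, 156 mm long (its y axis), up to 24 mm wide and 15 mm high. The handle, 12 mm wide, 14 mm high, runs from y = -30 to +78 mm, ferrule and bristles are at the -y end. Pinch it near y = +10 mm, where it balances. At first between cabinet and tile cutter. Origin: middle of its length, underside.
- trigger_bottle: Loose upright plain pale grey bottle with a trigger head, 55 x 67 mm, 126 mm high; a bystander among the things, to be left alone. It stands on the 4 mm thick dark green mat. Origin: centre of its underside.

How it is judged:
By the outcome, as a careful person would: the job done as asked, in the order asked, and still so for the second after the job is handed in, with the robot touching nothing.
It also fails if it takes over 109 s, if anything falls off the work surface, if the arm or the gripper's body presses on something with over 40 N, if the wrist force passes 120 N, or if a joint passes its speed limit or range.

### The arm

A 6-joint arm with a two-finger parallel gripper is mounted at the origin on the work surface; the furniture and walls round the work are solid. World frame = base frame: x ahead of the robot, y to its left, z up, the work surface at z = 0. Lengths are in mm, angles in degrees, forces in N, time in s.
With the tool pointing down it reaches from about 300 to 850 mm from the base axis. Payload 4.2 kg.
Tool frame: the origin (TCP) lies between the finger pads; the fingertips stand 14 mm ahead of it and the grasp point (between the pads) lies 5 mm behind it; z points along the fingers, y is the line along which they close (so a half turn about z gives the same grasp; the last joint's range is limited). The gripper opens to 91 mm and grips with 3 to 60 N. Pads are 32 mm wide; open, the fingers measure 118 mm over their backs; the gripper's body (76 mm by 178 mm) begins 60 mm behind the grasp point.
Start: joints at [-68.239, 18.312, 89.639, -0, 72.044, -1.146], TCP at [223.814, -529.669, 227.976] pointing down, gripper open.
Joint ranges: [-177.97, 177.97], [-48.28, 115.42], [12.27, 149.76], [-77.06, 257.06], [2.81, 150.46], [-146.56, 146.56]. Speed limits (degrees/s): [147.25, 147.25, 180, 180, 180, 180].

### API

Orientations are given as [roll, pitch, yaw] about the fixed x, y, z axes, in that order (R = Rz(yaw) Ry(pitch) Rx(roll)).
In Python, from workcell import * gives the robot as it stands. The module is installed in compiled form; this text tells all that it offers.
- The arm moves only by the tool send_rows, never from a script. Its argument "deltas" is a list of rows, each a list of 2 entries, a list of its own where there are three numbers: the shift along the tool's x, y, z normalised to -1 to 1, where 1 is 0.5 m, then the turn, a rotation vector about the tool's x, y, z normalised to -1 to 1, where 1 is 0.5 rad. A call has 1 to 10 rows; each row shifts and turns the commanded pose from where the row before left it, along the tool's axes as they then stand; what a row does not reach is not made up. A row lasts 1/10 s, in which the tool goes at most 50 mm and 8.59 degrees, less where a joint would pass 70% of its speed; a pose out of reach is approached as far as the arm can. A call with a number of a shift or a turn outside -1 to 1 is refused whole. A call with a gripper value outside its range is refused whole. "grip" is the closure, from 0 (fully open) to 1 (shut), set as the call begins (left out, the last holds). The fingers move at their own pace and stop on an object; "grip_force" is the grip in N (left out, the last holds). Time passes only in rows, so rows that do not move let the fingers close. It gives the time, the measured TCP pose, the force, the opening and the grip force at its end, in the units of the state.
- state(): the state, without advancing time (a new reading comes with each control period).
- grab_frame(name): name is "scene" or "top"; returns the picture (384x512x3 uint8, red, green, blue); there is no depth.
- calibration(name): a dict with "mtx" (3x3 intrinsics, pixels), "D" ([k1, k2, p1, p2, k3] as OpenCV has them; the pictures are not rectified), "R" (3x3) and "t" (3): a world point X has camera coordinates R X + t. Camera axes: x right, y down, z forward; pixel columns grow to the right and rows downward; lengths in mm; the calibration is good to about 2 mm. A picture is of the moment at which its call begins. calibration takes no time and is no camera call.
- job_done(): hands the job in; it is judged then, once.
Trained networks look in the newest picture that a camera, given by its name, has taken for a name from the list of things; names that differ only in an ending like _2 or _b are one class to them, and where a whole thing is asked for, a point or a joint stands for the part that bears it (a point fixed in the world has none). Each returns a list of dicts, best first, with "p" (0 to 1); they miss things now and then, are a little off and sometimes report something else, mostly with a low value. They report only what shows in the picture. A call takes as long as a camera call.
- trace(camera, label): "pixels" (384x512 bool, what is visible of it) and "bbox" ([left, top, width, height] in pixels, round what is visible of it).
The state is a dict: "time_s": time; "qpos": joint angles; "qvel": joint speeds; "effort": joint torques, N m; "ee_pos": TCP position; "ee_rot": TCP orientation; "force": force on the tool from outside, world axes, zero at the start; "torque": the same for the moment, N m; "gripper_width": finger opening in mm; "gripper_force": force on a finger pad.
Only numpy, scipy, OpenCV 4.12 (cv2) and the standard library are available. Lean on these libraries where they do the work, as an engineer would, in place of code of your own. Each camera call takes 0.05 s, during which the arm holds its last target. There are 200 camera calls.

## Working session

There is one attempt and no reset: what is moved stays moved. The work goes in short steps, Python scripts to look and compute and a tool call to move; the robot and the scene stay as the last step left them, time stands still between calls to the robot, and variables do not carry over. Pictures are saved under pics/ and viewed, at most 14 in all, crops included, and the job is handed in when it is done.

Besides the shell and the picture viewer there is one more tool, called after "Call:" by a JSON object that holds its "api" and its "payload", one argument or row to a line. send_rows: Moves the arm, as the interface text tells. Scaled input: -1 to 1 covers 0.5 m each way for a shift and 0.5 rad each way for a turn. Its arguments: {"type":"object","properties":{"deltas":{"type":"array","items":{"type":"array"}},"grip":{"type":"number"},"grip_force":{"type":"number"}},"required":["deltas"]}

```bash
mkdir -p pics; ls; python3 - <<'E'
from workcell import *
import cv2,numpy as np
np.set_printoptions(precision=2,suppress=True)
for n in ("scene","top"):
    im=grab_frame(n); cv2.imwrite(f"pics/{n}0.png",cv2.resize(im[:,:,::-1],(800,600),interpolation=cv2.INTER_CUBIC))
    c=calibration(n); R=np.array(c["R"]);t=np.array(c["t"]); print(n,c["mtx"],c["D"],-R.T@t,R)
    for l in ("glue_board","coaster","chip_bowl","glue_bottle","chip_jar","jar_lid","glue_brush","trigger_bottle"):
        print(l,[(round(d["p"],2),list(map(int,d["bbox"]))) for d in trace(n,l)][:3])
print(state())
E
```

```text
pics
scene [[389.74   0.   257.93]
 [  0.   389.74 185.92]
 [  0.     0.     1.  ]] [-0.08  0.    0.    0.    0.  ] [-212.97  610.47  612.78] [[-0.59 -0.8   0.02]
 [-0.43  0.3  -0.85]
 [ 0.68 -0.52 -0.52]]
glue_board [(0.94, [210, 158, 115, 68])]
coaster [(0.97, [233, 188, 26, 18])]
chip_bowl [(0.69, [268, 147, 32, 24])]
glue_bottle [(0.88, [190, 191, 27, 60])]
chip_jar [(0.98, [122, 216, 30, 38])]
jar_lid [(0.47, [166, 213, 12, 14]), (0.18, [269, 148, 32, 22])]
glue_brush []
trigger_bottle [(0.72, [149, 213, 30, 62])]
top [[458.56   0.   248.38]
 [  0.   458.56 191.69]
 [  0.     0.     1.  ]] [-0.14  0.    0.    0.    0.  ] [ 254.37   59.84 1196.27] [[ 0.01 -1.    0.  ]
 [-0.98 -0.01 -0.22]
 [ 0.22 -0.   -0.98]]
glue_board [(0.7, [206, 129, 142, 108])]
coaster [(0.95, [222, 171, 30, 32])]
chip_bowl [(0.7, [294, 136, 41, 42])]
glue_bottle [(0.69, [145, 207, 25, 29])]
chip_jar [(0.61, [98, 174, 28, 29])]
jar_lid [(0.8, [146, 171, 15, 19]), (0.32, [99, 174, 27, 29])]
glue_brush [(0.5, [365, 231, 49, 16])]
trigger_bottle [(0.66, [104, 217, 33, 20]), (0.43, [96, 177, 29, 26])]
{'time_s': 0.9, 'qpos': array([-68.24,  18.31,  89.64,   0.  ,  72.04,  -1.15]), 'qvel': array([ 0.01,  0.  , -0.05, -0.03,  0.1 , -0.07]), 'effort': array([ -0.  , -41.23, -23.22,   0.07,   0.04,  -0.  ]), 'ee_pos': array([ 223.82, -529.66,  228.  ]), 'ee_rot': array([179.99,  -0.  ,  22.91]), 'force': array([-0.8 ,  0.49,  0.58]), 'torque': array([-0.06, -0.05,  0.01]), 'gripper_force': 0.0, 'gripper_width': 91.2440572179995}
```

View pics/top0.png

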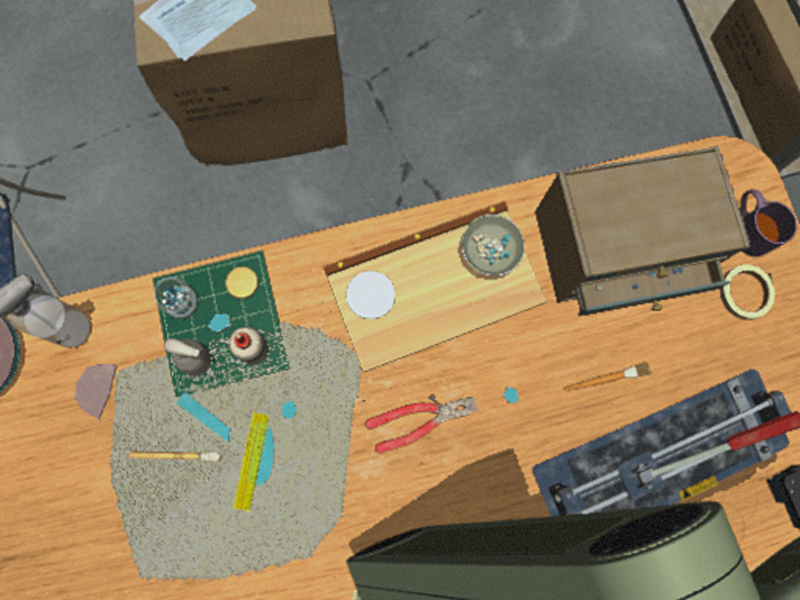

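View pics/scene0.png

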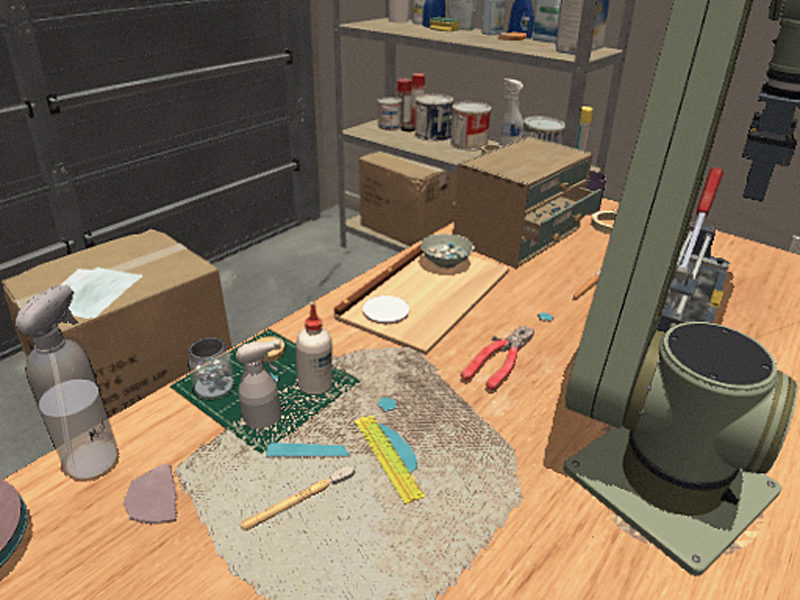

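Top view (800x600 px): mat with jar (178,298), lid (241,282), glue bottle (247,345) and trigger bottle (188,355). The board carries the coaster (370,295) and bowl (491,246). The orange brush is at (607,377) with its bristles to the right. The brush at (175,456) on the grey cloth is a decoy.

```bash
cat > h.py <<'E'
from workcell import *
import cv2,numpy as np
from scipy.optimize import least_squares
from scipy.spatial.transform import Rotation as Rot
np.set_printoptions(precision=1,suppress=True)
CAL={n:{k:np.array(v,float) for k,v in calibration(n).items()} for n in("scene","top")}
def proj(n,P):
    c=CAL[n]; return cv2.projectPoints(np.array(P,float).reshape(-1,1,3),cv2.Rodrigues(c["R"])[0],c["t"],c["mtx"],c["D"])[0][:,0]
def back(n,uv,z):
    c=CAL[n]; q=cv2.undistortPoints(np.array(uv,float).reshape(-1,1,2),c["mtx"],c["D"])[:,0]
    d=np.c_[q,np.ones(len(q))]@c["R"]; o=-c["R"].T@c["t"]
    return o+d*((z-o[2])/d[:,2])[:,None]
A=np.linspace(0,2*np.pi,48)
def rev(prof): return np.array([[r*np.cos(a),r*np.sin(a),z] for r,z in prof for a in A])
PROF=dict(coaster=[(41.5,0),(41.5,9)],chip_bowl=[(30,0),(53.5,40)],glue_bottle=[(26.5,0),(26.5,80),(12,108),(12,118),(2,151)],
 chip_jar=[(31.5,0),(31.5,62),(26,62),(26,76)],jar_lid=[(27.5,0),(27.5,13)])
Z0=dict(coaster=12,chip_bowl=12,glue_bottle=4,chip_jar=4,jar_lid=4)
def box(uv): a=uv.min(0);b=uv.max(0); return np.r_[a,b]
def fit(masks,label,z0,guess=None):
    """masks {cam:mask}; fits x,y by bbox edges"""
    P=rev(PROF[label])+[0,0,z0]; bx={}
    for n,m in masks.items():
        v,u=np.nonzero(m); bx[n]=np.array([u.min()-.5,v.min()-.5,u.max()+.5,v.max()+.5])
    if guess is None:
        n=list(bx)[0]; b=bx[n]; guess=back(n,[[(b[0]+b[2])/2,(b[1]+b[3])/2]],z0+20)[0,:2]
    f=lambda p:np.concatenate([box(proj(n,P+[p[0],p[1],0]))-bx[n] for n in bx])
    s=least_squares(f,guess,loss="soft_l1"); return s.x,f(s.x)
def best(n,l):
    d=trace(n,l); 
    if not d: return None
    m=d[0]["pixels"].astype(np.uint8); k,L,st,_=cv2.connectedComponentsWithStats(m)
    return L==1+np.argmax(st[1:,4])
E
python3 - <<'E'
from h import *
for n in CAL: grab_frame(n)
M={l:{n:best(n,l) for n in("top","scene")} for l in PROF}
X={}
for l in PROF:
    for cams in (("top","scene"),("top",),("scene",)):
        ms={n:M[l][n] for n in cams if M[l][n] is not None}
        if ms:
            x,r=fit(ms,l,Z0[l]); print(l,cams,x,r); X.setdefault(l,x)
d=X["coaster"]-X["chip_bowl"]; print("dist",np.hypot(*d),"ang",np.degrees(np.arctan2(d[1],d[0])),"mid",(X["coaster"]+X["chip_bowl"])/2)
m=best("top","glue_brush").astype(np.uint8); v,u=np.nonzero(m)
(c,s,a)=cv2.minAreaRect(np.c_[u,v].astype(np.float32)); print(c,s,a)
P=back("top",cv2.boxPoints((c,s,a)),7); print(P[:,:2],np.linalg.norm(np.diff(P,axis=0),axis=1),P.mean(0))
m=best("top","glue_board"); 
v,u=np.nonzero(m); hb=cv2.convexHull(np.c_[u,v].astype(np.float32))[:,0]; q=cv2.approxPolyN(hb.reshape(-1,1,2),4)[0].astype(float)
print("board",q,back("top",q,12)[:,:2])
v,u=np.nonzero(best("top","trigger_bottle")); print("trig top",back("top",[[u.mean(),v.mean()]],60))
v,u=np.nonzero(best("scene","trigger_bottle")); print("trig scene",back("scene",[[u.mean(),v.mean()]],60))
E
```

```text
coaster ('top', 'scene') [529.2  87.8] [-0.2  0.1  0.3 -0.6  0.1  1.  -0.   0. ]
coaster ('top',) [528.6  88. ] [-0.3  0.3  0.3 -0.3]
coaster ('scene',) [531.2  86.7] [ 0.1  0.5 -0.1 -0.4]
chip_bowl ('top', 'scene') [ 607.6 -117.3] [ 0.8  0.6  0.4 -0.3 -0.7  0.6 -0.7  0.9]
chip_bowl ('top',) [ 607.9 -115.7] [ 0.2  0.4 -0.2 -0.4]
chip_bowl ('scene',) [ 610.4 -122.6] [ 0.1 -0.1 -0.1  0.1]
glue_bottle ('top', 'scene') [433.8 282.8] [ 0.  -0.8  1.4  0.6 -0.7  0.3  0.1  0.6]
glue_bottle ('top',) [433.3 284.5] [-0.7 -0.7  0.7  0.7]
glue_bottle ('scene',) [434.9 281.4] [-0.4 -0.1  0.4  0.1]
chip_jar ('top', 'scene') [514.6 415.5] [-0.5 -0.8  0.5  0.8]
chip_jar ('top',) [514.6 415.5] [-0.5 -0.8  0.5  0.8]
jar_lid ('top', 'scene') [546.3 306.9] [ 0.3 -0.   1.6  1.1 -7.6 -1.4 -0.2  0.7]
jar_lid ('top',) [547.7 309.5] [-0.6 -0.5  0.6  0.5]
jar_lid ('scene',) [539.8 298.2] [-3.3 -1.3  4.   0.9]
dist 219.57944339148528 ang 110.92297748722183 mid [568.4 -14.7]
(388.737548828125, 242.31814575195312) (7.40395975112915, 55.080501556396484) 73.81079864501953
[[ 374.4 -238.5]
 [ 414.7 -384.3]
 [ 395.6 -388.9]
 [ 355.8 -243.2]] [151.3  19.6 151. ] [ 385.1 -313.7    7. ]
board [[231.8 239.8]
 [206.  170.1]
 [322.2 126.9]
 [351.3 192.7]] [[ 390.3  100.2]
 [ 576.8  171.8]
 [ 702.4 -144.1]
 [ 517.2 -216.4]]
trig top [[412.5 380.4  60. ]]
trig scene [[416.3 379.8  60. ]]
```

```bash
cat >> h.py <<'E'
def plan(wps,start=None):
    """wps: (x,y,z,yaw,rows,ramp) ; prints rounded rows per segment (TCP targets, tool down)"""
    s=state()
    p,R=(np.array(s["ee_pos"],float),Rot.from_euler("xyz",s["ee_rot"],degrees=True)) if start is None else (np.array(start[:3],float),Rot.from_euler("xyz",[180,0,start[3]],degrees=True))
    for x,y,z,yaw,n in wps:
        p0=p.copy(); T=np.array([x,y,z],float); Rt=Rot.from_euler("xyz",[180,0,yaw],degrees=True); w=(R.inv()*Rt).as_rotvec()/n; R0=R; rows=[]
        for i in range(1,n+1):
            goal=p0+(T-p0)*i/n; Rg=R0*Rot.from_rotvec(w*i)
            d=np.round(R.inv().apply(goal-p)/500,3); r=np.round((R.inv()*Rg).as_rotvec()/.5,3)
            p=p+R.apply(d*500); R=R*Rot.from_rotvec(r*.5)
            rows.append("[[%g,%g,%g],[%g,%g,%g]]"%(*(d+0.),*(r+0.)))
        print((x,y,z,yaw),"["+",".join(rows)+"]")
E
python3 - <<'E'
from h import *
Y=110.9
plan([(300,-300,300,50,8),(400,60,300,90,9),(433.8,282.8,210,Y,6),(433.8,282.8,126.5,Y,4)])
# scene heights: cutter/cabinet rough, jar in scene
x,y=514.6,415.5
print("jar pred scene box",box(proj("scene",rev(PROF["chip_jar"])+[x,y,4])))
E
```

```text
(300, -300, 300, 50) [[[0.04,-0.045,-0.018],[0,0,-0.118]],[[0.042,-0.044,-0.018],[0,0,-0.118]],[[0.045,-0.04,-0.018],[0,0,-0.119]],[[0.048,-0.038,-0.018],[0,0,-0.118]],[[0.049,-0.035,-0.018],[0,0,-0.118]],[[0.051,-0.031,-0.018],[0,0,-0.118]],[[0.054,-0.029,-0.018],[0,0,-0.118]],[[0.054,-0.026,-0.018],[0,0,-0.119]]]
(400, 60, 300, 90) [[[0.076,-0.034,0],[0,0,-0.155]],[[0.078,-0.029,0],[0,0,-0.155]],[[0.08,-0.022,0],[0,0,-0.155]],[[0.081,-0.016,0],[0,0,-0.155]],[[0.083,-0.01,0],[0,0,-0.156]],[[0.083,-0.003,0],[0,0,-0.155]],[[0.083,0.003,0],[0,0,-0.155]],[[0.082,0.01,0],[0,0,-0.155]],[[0.082,0.016,0],[0,0,-0.155]]]
(433.8, 282.8, 210, 110.9) [[[0.074,0.011,0.03],[0,0,-0.122]],[[0.074,0.016,0.03],[0,0,-0.121]],[[0.072,0.02,0.03],[0,0,-0.122]],[[0.071,0.025,0.03],[0,0,-0.121]],[[0.069,0.028,0.03],[0,0,-0.122]],[[0.068,0.033,0.03],[0,0,-0.122]]]
(433.8, 282.8, 126.5, 110.9) [[[0,0,0.042],[0,0,0]],[[0,0,0.041],[0,0,0]],[[0,0,0.042],[0,0,0]],[[0,0,0.042],[0,0,0]]]
jar pred scene box [117.4 215.6 149.1 257.1]
```

Call:
{"api": "send_rows", "payload": {
  "deltas": [
    [[0.04, -0.045, -0.018], [0, 0, -0.118]],
    [[0.042, -0.044, -0.018], [0, 0, -0.118]],
    [[0.045, -0.04, -0.018], [0, 0, -0.119]],
    [[0.048, -0.038, -0.018], [0, 0, -0.118]],
    [[0.049, -0.035, -0.018], [0, 0, -0.118]],
    [[0.051, -0.031, -0.018], [0, 0, -0.118]],
    [[0.054, -0.029, -0.018], [0, 0, -0.118]],
    [[0.054, -0.026, -0.018], [0, 0, -0.119]]
  ],
  "grip": 0.3
}}

```text
time_s: 2.5
ee_pos: [300.0, -298.9, 300.4]
ee_rot: [180.0, -0.0, 50.1]
force: [0.5, 0.5, 0.3]
gripper_width: 64.1
gripper_force: 0.0
```

Call:
{"api": "send_rows", "payload": {
  "deltas": [
    [[0.076, -0.034, 0], [0, 0, -0.155]],
    [[0.078, -0.029, 0], [0, 0, -0.155]],
    [[0.08, -0.022, 0], [0, 0, -0.155]],
    [[0.081, -0.016, 0], [0, 0, -0.155]],
    [[0.083, -0.01, 0], [0, 0, -0.156]],
    [[0.083, -0.003, 0], [0, 0, -0.155]],
    [[0.083, 0.003, 0], [0, 0, -0.155]],
    [[0.082, 0.01, 0], [0, 0, -0.155]],
    [[0.082, 0.016, 0], [0, 0, -0.155]]
  ]
}}

```text
time_s: 3.4
ee_pos: [400.2, 61.8, 300.2]
ee_rot: [179.9, 0.0, 90.2]
force: [0.6, 0.5, -0.3]
gripper_width: 64.1
gripper_force: 0.0
```

```bash
python3 - <<'E'
from h import *
im={n:grab_frame(n) for n in CAL}
for l in ("chip_jar","glue_bottle","jar_lid","chip_bowl"):
    ms={n:best(n,l) for n in("top","scene")}
    for n in ms:
        if ms[n] is not None:
            x,r=fit({n:ms[n]},l,Z0[l]); print(l,n,x,r)
    ms={n:m for n,m in ms.items() if m is not None}
    x,r=fit(ms,l,Z0[l]); print(l,"both",x,r)
a=cv2.resize(im["top"][120:270,330:512],None,fx=3,fy=3); b=cv2.resize(im["scene"][110:230,340:490],None,fx=3,fy=3)
c=cv2.resize(im["scene"][190:290,90:230],None,fx=3,fy=3)
o=np.zeros((600,800,3),np.uint8)
a=cv2.resize(im["top"][130:330,330:512],(400,440));b=cv2.resize(im["scene"][90:240,340:490],(400,400));c=cv2.resize(im["scene"][190:290,90:230],(280,200))
o[:440,:400]=a;o[:400,400:]=b;o[400:,400:680]=c
cv2.imwrite("pics/c1.png",o[:,:,::-1])
E
```

```text
chip_jar top [513.3 414. ] [-1.  -0.3  1.1  0.3]
chip_jar scene [514.2 412.5] [-0.8 -0.3  0.9  0.2]
chip_jar both [513.6 413. ] [-0.6 -0.4  1.4  0.2 -0.9 -0.1  0.8  0.4]
glue_bottle top [432.1 284.4] [-0.7 -0.2  0.7  0.2]
glue_bottle scene [434.3 280.3] [-0.9 -2.2  0.9  1.1]
glue_bottle both [431.9 283.2] [-0.2 -0.1  1.2  0.3 -1.5 -1.3  0.4  2.1]
jar_lid top [547.7 310.8] [-1.1 -0.5  1.1  0.5]
jar_lid both [547.7 310.8] [-1.1 -0.5  1.1  0.5]
chip_bowl top [ 606.6 -117. ] [-0.3 -0.1  0.3  0.1]
chip_bowl scene [ 614.7 -126.1] [ 0.1 -1.8 -0.1  1.2]
chip_bowl both [ 606.5 -117.9] [ 0.  -0.   0.7  0.1 -0.3 -0.3 -0.3  3. ]
```

View pics/c1.png

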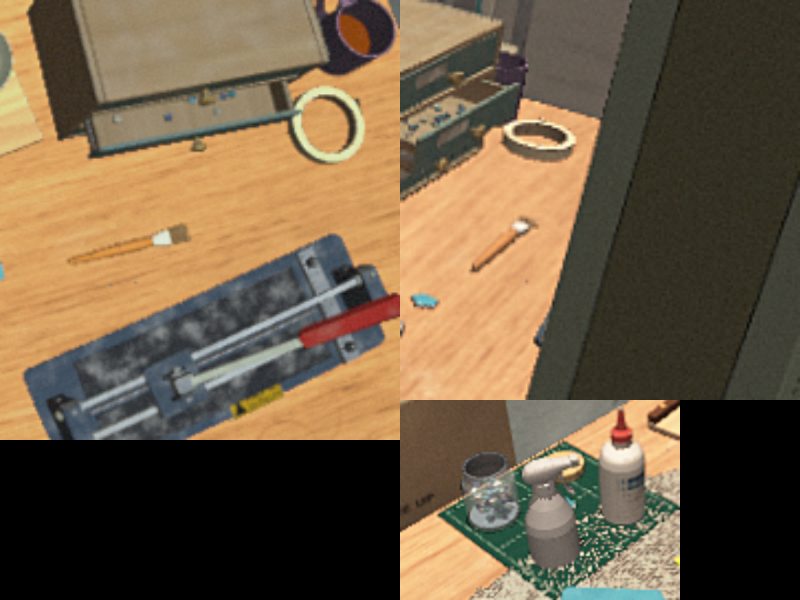

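The pictures agree with the networks. The brush lies clear between drawer and cutter, and the jar (490,490 in the crop) and bottle (622,490) stand free.

```bash
python3 - <<'E'
from h import *
Y=110.9
plan([(432.7,283.2,210,Y,6),(432.7,283.2,127,Y,4),(432.7,283.2,127,Y,1),(432.7,283.2,197,Y,4)])
E
```

```text
(432.7, 283.2, 210, 110.9) [[[0.075,0.011,0.03],[0,0,-0.122]],[[0.074,0.015,0.03],[0,0,-0.123]],[[0.073,0.02,0.03],[0,0,-0.122]],[[0.071,0.024,0.03],[0,0,-0.122]],[[0.07,0.028,0.03],[0,0,-0.123]],[[0.068,0.033,0.03],[0,0,-0.122]]]
(432.7, 283.2, 127, 110.9) [[[0,0,0.042],[0,0,0]],[[0,0,0.041],[0,0,0]],[[0,0,0.042],[0,0,0]],[[0,0,0.041],[0,0,0]]]
(432.7, 283.2, 127, 110.9) [[[0,0,0],[0,0,0]]]
(432.7, 283.2, 197, 110.9) [[[0,0,-0.035],[0,0,0]],[[0,0,-0.035],[0,0,0]],[[0,0,-0.035],[0,0,0]],[[0,0,-0.035],[0,0,0]]]
```

Call:
{"api": "send_rows", "payload": {
  "deltas": [
    [[0.075, 0.011, 0.03], [0, 0, -0.122]],
    [[0.074, 0.015, 0.03], [0, 0, -0.123]],
    [[0.073, 0.02, 0.03], [0, 0, -0.122]],
    [[0.071, 0.024, 0.03], [0, 0, -0.122]],
    [[0.07, 0.028, 0.03], [0, 0, -0.123]],
    [[0.068, 0.033, 0.03], [0, 0, -0.122]],
    [[0, 0, 0], [0, 0, 0]]
  ]
}}

```text
time_s: 4.6
ee_pos: [432.2, 286.6, 207.6]
ee_rot: [-179.8, -0.0, 111.2]
force: [-0.3, -0.4, -0.6]
gripper_width: 64.1
gripper_force: 0.0
```

Call:
{"api": "send_rows", "payload": {
  "deltas": [
    [[0, 0, 0.042], [0, 0, 0]],
    [[0, 0, 0.041], [0, 0, 0]],
    [[0, 0, 0.042], [0, 0, 0]],
    [[0, 0, 0.041], [0, 0, 0]],
    [[0, 0, 0], [0, 0, 0]]
  ]
}}

```text
time_s: 5.1
ee_pos: [430.9, 282.0, 125.0]
ee_rot: [-179.7, 0.1, 110.9]
force: [-0.7, 0.8, 0.5]
gripper_width: 63.9
gripper_force: 0.0
```

Call:
{"api": "send_rows", "payload": {
  "deltas": [
    [[0, 0, 0], [0, 0, 0]],
    [[0, 0, 0], [0, 0, 0]],
    [[0, 0, 0], [0, 0, 0]],
    [[0, 0, 0], [0, 0, 0]],
    [[0, 0, 0], [0, 0, 0]],
    [[0, 0, 0], [0, 0, 0]],
    [[0, 0, 0], [0, 0, 0]],
    [[0, 0, 0], [0, 0, 0]]
  ],
  "grip": 1,
  "grip_force": 15
}}

```text
time_s: 5.9
ee_pos: [432.3, 284.4, 127.3]
ee_rot: [180.0, 0.0, 111.0]
force: [-0.7, 0.1, 4.3]
gripper_width: 22.9
gripper_force: 15.1
```

Call:
{"api": "send_rows", "payload": {
  "deltas": [
    [[0, 0, -0.01], [0, 0, 0]],
    [[0, 0, -0.02], [0, 0, 0]],
    [[0, 0, -0.035], [0, 0, 0]],
    [[0, 0, -0.035], [0, 0, 0]],
    [[0, 0, -0.03], [0, 0, 0]],
    [[0, 0, 0], [0, 0, 0]],
    [[0, 0, 0], [0, 0, 0]],
    [[0, 0, 0], [0, 0, 0]]
  ],
  "grip_force": 25
}}

```text
time_s: 6.7
ee_pos: [431.6, 283.9, 191.1]
ee_rot: [-179.9, 0.0, 111.0]
force: [-0.9, -0.3, -1.0]
gripper_width: 22.2
gripper_force: 24.5
```

```bash
python3 - <<'E'
from h import *
s=state(); print(s["ee_pos"],s["force"],s["gripper_width"])
im={n:grab_frame(n) for n in CAL}
z=4+s["ee_pos"][2]-127.3
for n in CAL:
    m=best(n,"glue_bottle")
    if m is not None: print(n,fit({n:m},"glue_bottle",z,s["ee_pos"][:2]))
cv2.imwrite("pics/c2.png",cv2.resize(im["scene"][130:290,90:300],None,fx=3,fy=3)[:,:,::-1])
Y=110.9
plan([(528.5,88,192,Y,6),(529,87.9,146,Y,4)])
E
```

```text
[431.6 283.9 191.1] [-0.9 -0.3 -1. ] 22.219641932894728
scene (array([435.1, 279.6]), array([ -0.8, -14.1,   0.9,   1.2]))
(528.5, 88, 192, 110.9) [[[-0.073,0.007,0],[0,0,0.001]],[[-0.072,0.006,0],[-0.001,0,0]],[[-0.073,0.007,-0.001],[0,0,0.001]],[[-0.072,0.007,0],[-0.001,0,0.001]],[[-0.073,0.006,0],[0,0.001,0.001]],[[-0.072,0.007,0],[-0.001,0,0]]]
(529, 87.9, 146, 110.9) [[[0,0,0.023],[0,0,0]],[[0,0,0.023],[0,0,0]],[[-0.001,0.001,0.023],[0,0,0]],[[0,0,0.023],[0,0,0]]]
```

View pics/c2.png

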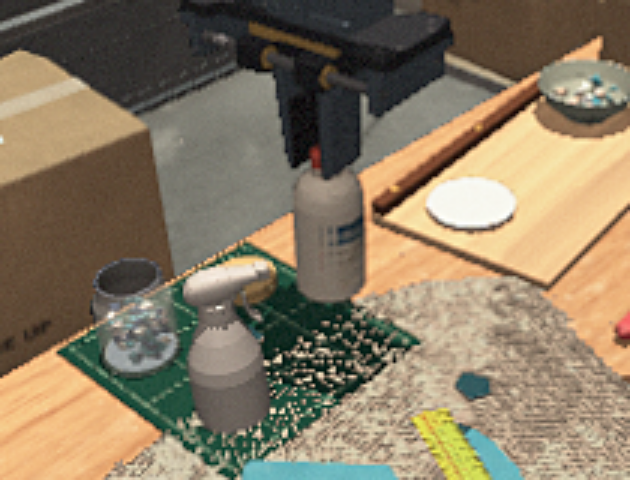

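The bottle hangs upright in the grip, cap foot between the fingertips.

Call:
{"api": "send_rows", "payload": {
  "deltas": [
    [[-0.04, 0.004, 0], [0, 0, 0]],
    [[-0.072, 0.006, 0], [0, 0, 0]],
    [[-0.08, 0.008, 0], [0, 0, 0.001]],
    [[-0.08, 0.008, 0], [0, 0, 0.001]],
    [[-0.075, 0.006, 0], [0, 0, 0]],
    [[-0.06, 0.006, 0], [0, 0, 0]],
    [[-0.029, 0.003, 0], [0, 0, 0]],
    [[0, 0, 0], [0, 0, 0]],
    [[0, 0, 0], [0, 0, 0]]
  ]
}}

```text
time_s: 7.8
ee_pos: [528.9, 88.9, 191.6]
ee_rot: [-180.0, -0.1, 111.0]
force: [-0.1, 0.1, -1.3]
gripper_width: 22.2
gripper_force: 24.5
```

Call:
{"api": "send_rows", "payload": {
  "deltas": [
    [[0, 0, 0.02], [0, 0, 0]],
    [[0, 0, 0.025], [0, 0, 0]],
    [[0, 0, 0.025], [0, 0, 0]],
    [[0, 0, 0.014], [0, 0, 0]],
    [[0, 0, 0.006], [0, 0, 0]],
    [[0, 0, 0], [0, 0, 0]],
    [[0, 0, 0], [0, 0, 0]],
    [[0, 0, 0], [0, 0, 0]]
  ]
}}

```text
time_s: 8.6
ee_pos: [529.8, 88.1, 147.4]
ee_rot: [179.9, 0.0, 111.0]
force: [0.9, -0.1, -2.6]
gripper_width: 22.3
gripper_force: 24.5
```

```bash
python3 - <<'E'
from h import *
s=[state() for _ in range(1)][0]; print(s["ee_pos"],s["ee_rot"],s["force"],s["gripper_width"])
im={n:grab_frame(n) for n in CAL}
for n in CAL:
  for l,z in (("glue_bottle",23),("coaster",12)):
    m=best(n,l)
    if m is not None: print(n,l,fit({n:m},l,z,s["ee_pos"][:2]))
E
```

```text
[529.8  88.1 147.4] [179.9   0.  111. ] [ 0.9 -0.1 -2.6] 22.333641451700032
scene glue_bottle (array([533.8,  85.3]), array([  0.1, -10.2,  -0.1,   1.5]))
scene coaster (array([528.2,  85.3]), array([ 0.1, -1.2, -0.1,  0.9]))
top coaster (array([517.4, 423.4]), array([-0.6, -2.2,  0.6,  1.9]))
```

Call:
{"api": "send_rows", "payload": {
  "deltas": [
    [[0, 0, 0.003], [0, 0, 0]],
    [[0, 0, 0.003], [0, 0, 0]],
    [[0, 0, 0], [0, 0, 0]],
    [[0, 0, 0], [0, 0, 0]],
    [[0, 0, 0], [0, 0, 0]]
  ]
}}

```text
time_s: 9.4
ee_pos: [529.8, 88.0, 144.5]
ee_rot: [179.9, 0.0, 111.0]
force: [-0.4, -0.5, 4.8]
gripper_width: 22.7
gripper_force: 24.8
```

Call:
{"api": "send_rows", "payload": {
  "deltas": [
    [[0, 0, 0], [0, 0, 0]],
    [[0, 0, 0], [0, 0, 0]],
    [[0, 0, 0], [0, 0, 0]],
    [[0, 0, 0], [0, 0, 0]],
    [[0, 0, 0], [0, 0, 0]]
  ],
  "grip": 0.3
}}

```text
time_s: 9.9
ee_pos: [529.4, 88.1, 143.7]
ee_rot: [-180.0, -0.0, 111.0]
force: [1.0, 0.3, 0.4]
gripper_width: 59.4
gripper_force: 0.0
```

Call:
{"api": "send_rows", "payload": {
  "deltas": [
    [[0, 0, -0.03], [0, 0, 0]],
    [[0, 0, -0.06], [0, 0, 0]],
    [[0, 0, -0.06], [0, 0, 0]],
    [[0, 0, -0.03], [0, 0, 0]],
    [[0.05, 0.03, 0], [0, 0, 0]],
    [[0.08, 0.05, 0], [0, 0, 0]],
    [[0.08, 0.05, 0], [0, 0, 0]],
    [[0.08, 0.05, 0], [0, 0, 0]],
    [[0, 0, 0], [0, 0, 0]]
  ],
  "grip": 0
}}

```text
time_s: 10.8
ee_pos: [562.1, 260.9, 233.0]
ee_rot: [179.9, -0.1, 111.2]
force: [-0.8, -0.2, 0.2]
gripper_width: 91.0
gripper_force: 0.0
```

```bash
python3 - <<'E'
from h import *
s=state(); print(s["ee_pos"],s["ee_rot"],s["force"],s["gripper_width"])
im={n:grab_frame(n) for n in CAL}
for l,z in (("glue_bottle",21),("coaster",12),("chip_jar",4),("jar_lid",4),("chip_bowl",12)):
  for n in CAL:
    m=best(n,l)
    if m is not None: print(n,l,*fit({n:m},l,z,None))
o=np.vstack([cv2.resize(im["scene"][130:290,90:330],(720,300)),cv2.resize(im["top"][110:270,60:444],(720,300))])
cv2.imwrite("pics/c3.png",o[:,:,::-1])
E
```

```text
[562.1 260.9 233. ] [179.9  -0.1 111.2] [-0.8 -0.2  0.2] 90.9920206606951
scene glue_bottle [529.3  88.5] [ 0.1 -2.5 -0.1  1.2]
top glue_bottle [531.4  86.3] [-0.3 -0.3  0.3  0.3]
scene coaster [527.   86.2] [ 0.1 -1.9 -0.1  1.2]
top coaster [521.9  87.9] [-1.3 -6.3  1.3  3.1]
scene chip_jar [516.2 411.7] [-0.8 -0.8  0.8  0.6]
top chip_jar [509.2 423.4] [-3.6 -1.7  7.6  1.8]
scene jar_lid [538.  291.4] [-4.6 -2.9  6.7  1.2]
scene chip_bowl [ 613.3 -125. ] [ 0.1 -0.6 -0.1  0.5]
top chip_bowl [ 606.6 -117. ] [-0.3 -0.1  0.3  0.1]
```

View pics/c3.png

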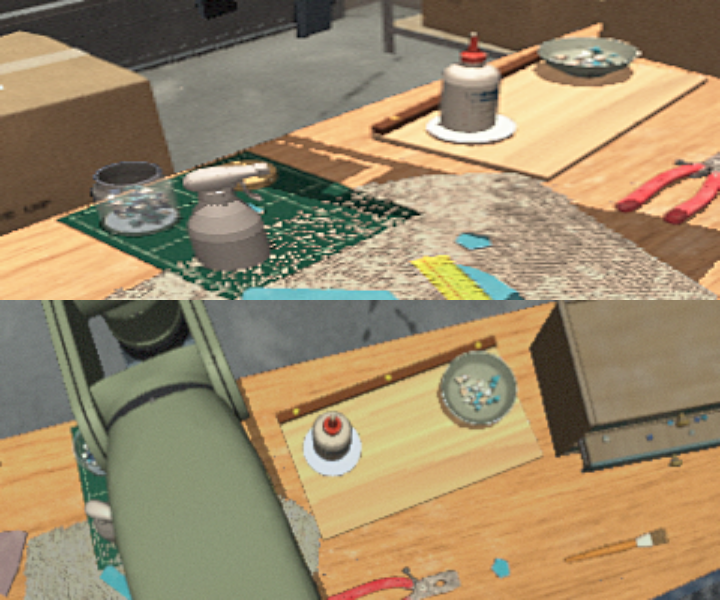

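The bottle stands on the coaster (scene crop 470,95), centred within about 1.5 mm. Next is the jar. I will turn the gripper so its body stays clear of the trigger bottle.

```bash
python3 - <<'E'
from h import *
plan([(514.3,413.3,180,185,9),(514.3,413.3,44,185,5)],(562.5,263,233,111))
E
```

```text
(514.3, 413.3, 180, 185) [[[0.035,0.002,0.012],[0,0,-0.287]],[[0.034,0.007,0.012],[0,0,-0.287]],[[0.033,0.012,0.011],[0,0,-0.287]],[[0.031,0.016,0.012],[0,0,-0.287]],[[0.029,0.021,0.012],[0,0,-0.287]],[[0.025,0.024,0.012],[0,0,-0.287]],[[0.021,0.028,0.011],[0,0,-0.287]],[[0.017,0.031,0.012],[0,0,-0.287]],[[0.013,0.033,0.012],[0,0,-0.287]]]
(514.3, 413.3, 44, 185) [[[0,0,0.054],[0,0,0]],[[0,0,0.055],[0,0,0]],[[0,0,0.054],[0,0,0]],[[0,0,0.055],[0,0,0]],[[0,0,0.054],[0,0,0]]]
```

Call:
{"api": "send_rows", "payload": {
  "deltas": [
    [[0.035, 0.002, 0.012], [0, 0, -0.287]],
    [[0.034, 0.007, 0.012], [0, 0, -0.287]],
    [[0.033, 0.012, 0.011], [0, 0, -0.287]],
    [[0.031, 0.016, 0.012], [0, 0, -0.287]],
    [[0.029, 0.021, 0.012], [0, 0, -0.287]],
    [[0.025, 0.024, 0.012], [0, 0, -0.287]],
    [[0.021, 0.028, 0.011], [0, 0, -0.287]],
    [[0.017, 0.031, 0.012], [0, 0, -0.287]],
    [[0.013, 0.033, 0.012], [0, 0, -0.287]],
    [[0, 0, 0], [0, 0, 0]]
  ]
}}

```text
time_s: 12.4
ee_pos: [512.3, 407.5, 179.9]
ee_rot: [-180.0, -0.1, -174.9]
force: [0.6, -0.4, -0.4]
gripper_width: 91.3
gripper_force: 0.0
```

```bash
python3 - <<'E'
from h import *
s=state(); print(s["ee_pos"],s["ee_rot"])
im=grab_frame("scene"); m=best("scene","chip_jar"); print(fit({"scene":m},"chip_jar",4))
plan([(514.3,413.3,44,185,6)])
E
```

```text
[512.3 407.5 179.9] [-180.    -0.1 -174.9]
(array([517.9, 411.1]), array([-0.7, -2.2,  0.8,  1.1]))
(514.3, 413.3, 44, 185) [[[-0.001,0.002,0.046],[0,0,-0.001]],[[0,0.003,0.045],[-0.001,0,-0.001]],[[-0.001,0.002,0.046],[0,0,-0.001]],[[0,0.003,0.045],[0,0,-0.001]],[[-0.001,0.002,0.046],[0,0,-0.001]],[[0,0.003,0.046],[-0.001,0,-0.001]]]
```

Call:
{"api": "send_rows", "payload": {
  "deltas": [
    [[-0.003, 0.006, 0.04], [0, 0, 0]],
    [[-0.001, 0.006, 0.05], [0, 0, 0]],
    [[0, 0, 0.06], [0, 0, 0]],
    [[0, 0, 0.06], [0, 0, 0]],
    [[0, 0, 0.04], [0, 0, 0]],
    [[0, 0, 0.022], [0, 0, 0]],
    [[0, 0, 0], [0, 0, 0]],
    [[0, 0, 0], [0, 0, 0]]
  ]
}}

```text
time_s: 13.3
ee_pos: [515.8, 412.4, 46.0]
ee_rot: [180.0, 0.1, -175.1]
force: [-0.1, 0.8, 1.0]
gripper_width: 91.4
gripper_force: 0.0
```

Call:
{"api": "send_rows", "payload": {
  "deltas": [
    [[0, 0, 0], [0, 0, 0]],
    [[0, 0, 0], [0, 0, 0]],
    [[0, 0, 0], [0, 0, 0]],
    [[0, 0, 0], [0, 0, 0]],
    [[0, 0, 0], [0, 0, 0]],
    [[0, 0, 0], [0, 0, 0]]
  ],
  "grip": 1,
  "grip_force": 20
}}

```text
time_s: 13.9
ee_pos: [515.0, 412.8, 45.5]
ee_rot: [180.0, 0.0, -175.0]
force: [0.0, 1.2, 3.5]
gripper_width: 61.9
gripper_force: 20.0
```

```bash
python3 - <<'E'
from h import *
plan([(515,412.8,240,185,6),(560,150,245,135,8),(568.1,-14.2,245,110.9,5),(568.1,-14.2,62,110.9,8)],(515,412.8,45,185))
E
```

```text
(515, 412.8, 240, 185) [[[0,0,-0.065],[0,0,0]],[[0,0,-0.065],[0,0,0]],[[0,0,-0.065],[0,0,0]],[[0,0,-0.065],[0,0,0]],[[0,0,-0.065],[0,0,0]],[[0,0,-0.065],[0,0,0]]]
(560, 150, 245, 135) [[[-0.005,-0.066,-0.001],[0,0,0.218]],[[-0.013,-0.066,-0.002],[0,0,0.218]],[[-0.02,-0.063,-0.001],[0,0,0.218]],[[-0.026,-0.062,-0.001],[0,0,0.219]],[[-0.033,-0.057,-0.001],[0,0,0.218]],[[-0.04,-0.054,-0.002],[0,0,0.218]],[[-0.045,-0.05,-0.001],[0,0,0.218]],[[-0.049,-0.044,-0.001],[0,0,0.218]]]
(568.1, -14.2, 245, 110.9) [[[-0.049,-0.044,0],[0,0,0.168]],[[-0.052,-0.04,0],[0,0,0.169]],[[-0.056,-0.035,0],[0,0,0.168]],[[-0.058,-0.031,0],[0,0,0.168]],[[-0.061,-0.026,0],[0,0,0.169]]]
(568.1, -14.2, 62, 110.9) [[[0,0,0.046],[0,0,0]],[[0,0,0.046],[0,0,0]],[[0,0,0.045],[0,0,0]],[[0,0,0.046],[0,0,0]],[[0,0,0.046],[0,0,0]],[[0,0,0.046],[0,0,0]],[[0,0,0.045],[0,0,0]],[[0,0,0.046],[0,0,0]]]
```

Call:
{"api": "send_rows", "payload": {
  "deltas": [
    [[0, 0, -0.03], [0, 0, 0]],
    [[0, 0, -0.065], [0, 0, 0]],
    [[0, 0, -0.065], [0, 0, 0]],
    [[0, 0, -0.065], [0, 0, 0]],
    [[0, 0, -0.065], [0, 0, 0]],
    [[0, 0, -0.065], [0, 0, 0]],
    [[0, 0, -0.035], [0, 0, 0]],
    [[0, 0, 0], [0, 0, 0]]
  ],
  "grip_force": 25
}}

```text
time_s: 14.7
ee_pos: [515.8, 412.8, 243.5]
ee_rot: [179.8, 0.3, -175.0]
force: [0.1, -0.1, -1.8]
gripper_width: 61.7
gripper_force: 25.0
```

Call:
{"api": "send_rows", "payload": {
  "deltas": [
    [[-0.005, -0.066, -0.001], [0, 0, 0.218]],
    [[-0.013, -0.066, -0.002], [0, 0, 0.218]],
    [[-0.02, -0.063, -0.001], [0, 0, 0.218]],
    [[-0.026, -0.062, -0.001], [0, 0, 0.219]],
    [[-0.033, -0.057, -0.001], [0, 0, 0.218]],
    [[-0.04, -0.054, -0.002], [0, 0, 0.218]],
    [[-0.045, -0.05, -0.001], [0, 0, 0.218]],
    [[-0.049, -0.044, -0.001], [0, 0, 0.218]]
  ]
}}

```text
time_s: 15.5
ee_pos: [558.5, 147.8, 243.2]
ee_rot: [-179.8, -0.1, 134.7]
force: [0.5, -0.3, -1.5]
gripper_width: 62.0
gripper_force: 25.0
```

Call:
{"api": "send_rows", "payload": {
  "deltas": [
    [[-0.049, -0.044, 0], [0, 0, 0.168]],
    [[-0.052, -0.04, 0], [0, 0, 0.169]],
    [[-0.056, -0.035, 0], [0, 0, 0.168]],
    [[-0.058, -0.031, 0], [0, 0, 0.168]],
    [[-0.061, -0.026, 0], [0, 0, 0.169]],
    [[0, 0, 0], [0, 0, 0]],
    [[0, 0, 0], [0, 0, 0]],
    [[0, 0, 0], [0, 0, 0]]
  ]
}}

```text
time_s: 16.3
ee_pos: [567.0, -14.2, 244.1]
ee_rot: [-179.9, -0.1, 110.9]
force: [0.6, 0.1, -2.4]
gripper_width: 61.7
gripper_force: 25.0
```

```bash
python3 - <<'E'
from h import *
s=state(); print(s["ee_pos"],s["ee_rot"],s["force"],s["gripper_width"])
plan([(568.1,-14.2,60,110.9,7)])
E
```

```text
[567.  -14.2 244.1] [-179.9   -0.1  110.9] [ 0.6  0.1 -2.4] 61.664912471268664
(568.1, -14.2, 60, 110.9) [[[0,0,0.053],[0,0,0]],[[0,0.001,0.052],[-0.001,-0.001,0]],[[0,0,0.053],[0,0,0]],[[-0.001,0,0.052],[-0.001,0,0]],[[0,0.001,0.053],[0,-0.001,0]],[[0,0,0.053],[-0.001,0,0]],[[0,0,0.052],[0,0,0]]]
```

Call:
{"api": "send_rows", "payload": {
  "deltas": [
    [[0, 0.001, 0.03], [0, 0, 0]],
    [[0, 0.001, 0.06], [0, 0, 0]],
    [[0, 0, 0.07], [0, 0, 0]],
    [[0, 0, 0.07], [0, 0, 0]],
    [[0, 0, 0.06], [0, 0, 0]],
    [[0, 0, 0.04], [0, 0, 0]],
    [[0, 0, 0.03], [0, 0, 0]],
    [[0, 0, 0.01], [0, 0, 0]],
    [[0, 0, 0], [0, 0, 0]],
    [[0, 0, 0], [0, 0, 0]]
  ]
}}

```text
time_s: 17.3
ee_pos: [569.2, -14.1, 60.7]
ee_rot: [179.9, 0.0, 110.9]
force: [0.4, 0.7, -2.0]
gripper_width: 61.7
gripper_force: 25.0
```

Call:
{"api": "send_rows", "payload": {
  "deltas": [
    [[0, 0, 0.005], [0, 0, 0]],
    [[0, 0, 0.004], [0, 0, 0]],
    [[0, 0, 0], [0, 0, 0]],
    [[0, 0, 0], [0, 0, 0]],
    [[0, 0, 0], [0, 0, 0]]
  ]
}}

```text
time_s: 17.8
ee_pos: [568.6, -14.7, 55.6]
ee_rot: [180.0, 0.0, 110.8]
force: [0.7, -0.4, -2.8]
gripper_width: 61.9
gripper_force: 25.0
```

Call:
{"api": "send_rows", "payload": {
  "deltas": [
    [[0, 0, 0.003], [0, 0, 0]],
    [[0, 0, 0.002], [0, 0, 0]],
    [[0, 0, 0], [0, 0, 0]],
    [[0, 0, 0], [0, 0, 0]],
    [[0, 0, 0], [0, 0, 0]]
  ]
}}

```text
time_s: 18.3
ee_pos: [568.6, -14.6, 53.5]
ee_rot: [180.0, 0.0, 110.9]
force: [-2.4, -0.2, 5.1]
gripper_width: 62.0
gripper_force: 25.0
```

Call:
{"api": "send_rows", "payload": {
  "deltas": [
    [[0, 0, 0], [0, 0, 0]],
    [[0, 0, 0], [0, 0, 0]],
    [[0, 0, 0], [0, 0, 0]],
    [[0, 0, 0], [0, 0, 0]],
    [[0, 0, 0], [0, 0, 0]]
  ],
  "grip": 0
}}

```text
time_s: 18.8
ee_pos: [568.5, -14.6, 52.8]
ee_rot: [-180.0, 0.0, 110.9]
force: [0.1, -0.4, 0.2]
gripper_width: 90.8
gripper_force: 0.0
```

Call:
{"api": "send_rows", "payload": {
  "deltas": [
    [[0, 0, -0.03], [0, 0, 0]],
    [[0, 0, -0.06], [0, 0, 0]],
    [[0, 0, -0.08], [0, 0, 0]],
    [[0, 0, -0.08], [0, 0, 0]],
    [[0, 0, -0.08], [0, 0, 0]],
    [[0, 0, -0.06], [0, 0, 0]],
    [[0.06, 0.0, 0], [0, 0, 0]],
    [[0.08, 0.0, 0], [0, 0, 0]],
    [[0.08, 0.0, 0], [0, 0, 0]],
    [[0.08, 0, 0], [0, 0, 0]]
  ]
}}

```text
time_s: 19.8
ee_pos: [514.4, 126.7, 247.9]
ee_rot: [180.0, 0.0, 110.8]
force: [0.7, 0.5, -0.1]
gripper_width: 91.0
gripper_force: 0.0
```

```bash
python3 - <<'E'
from h import *
s=state(); print(s["ee_pos"],s["ee_rot"],s["force"],s["gripper_width"])
im={n:grab_frame(n) for n in CAL}
for l,z in (("glue_bottle",21),("chip_jar",12),("jar_lid",4),("chip_bowl",12)):
  for n in CAL:
    m=best(n,l)
    if m is not None: print(n,l,*fit({n:m},l,z,None))
o=np.vstack([cv2.resize(im["scene"][130:290,90:330],(720,300)),cv2.resize(im["top"][110:270,60:444],(720,300))])
cv2.imwrite("pics/c4.png",o[:,:,::-1])
plan([(547.5,310.5,120,110.9,6)])
E
```

```text
[514.4 126.7 247.9] [180.    0.  110.8] [ 0.7  0.5 -0.1] 91.04839795094081
scene glue_bottle [532.2  84.7] [ 0.6 -0.3 -0.6  0.3]
top glue_bottle [ 628.  -160.3] [ 66.3   2.3  -3.1 -63.3]
scene chip_jar [570.2 -15.6] [ 0.  -0.1 -0.   0.1]
top chip_jar [567.6 -11.5] [-0.8 -0.8  0.8  0.8]
scene jar_lid [539.1 292.9] [-4.3 -2.9  5.9  1.2]
top jar_lid [547.8 309.5] [-0.6 -1.6  0.6  1.5]
scene chip_bowl [ 615.7 -127. ] [ 0.1  0.  -0.1  0. ]
top chip_bowl [ 606.6 -118.3] [ 0.2 -0.1 -0.2  0.1]
(547.5, 310.5, 120, 110.9) [[[0.054,0.032,0.043],[0,0,-0.001]],[[0.054,0.032,0.042],[0,0,-0.001]],[[0.054,0.032,0.043],[0,0,0]],[[0.055,0.032,0.042],[0,0,-0.001]],[[0.054,0.032,0.043],[0,0,-0.001]],[[0.054,0.032,0.043],[0,0,-0.001]]]
```

View pics/c4.png

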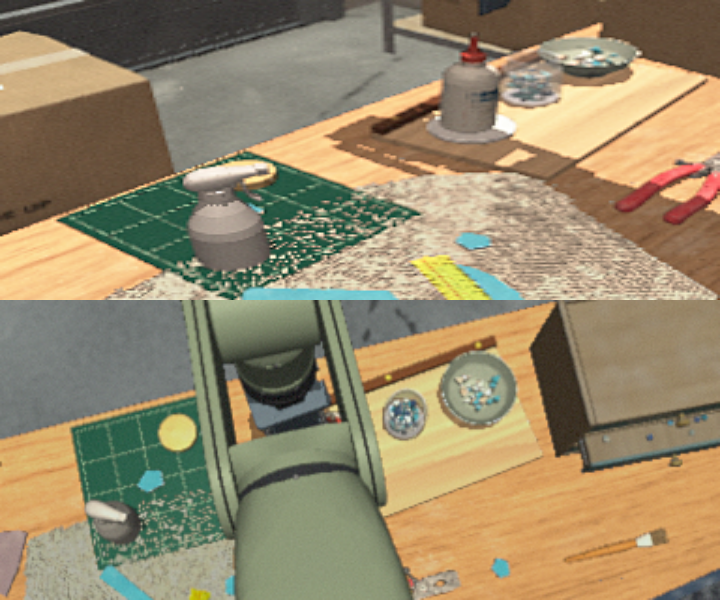

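The jar stands on the board at (405,412) in the top crop, between bottle and bowl. The lid is at (178,432) on the mat.

Call:
{"api": "send_rows", "payload": {
  "deltas": [
    [[0.054, 0.032, 0.0], [0, 0, -0.001]],
    [[0.054, 0.032, 0.03], [0, 0, -0.001]],
    [[0.054, 0.032, 0.06], [0, 0, 0]],
    [[0.054, 0.032, 0.06], [0, 0, -0.001]],
    [[0.054, 0.032, 0.06], [0, 0, -0.001]],
    [[0.054, 0.032, 0.045], [0, 0, -0.001]],
    [[0, 0, 0], [0, 0, 0]],
    [[0, 0, 0], [0, 0, 0]]
  ]
}}

```text
time_s: 21.1
ee_pos: [547.0, 310.8, 119.6]
ee_rot: [-179.9, 0.0, 111.0]
force: [-0.2, -0.1, -0.3]
gripper_width: 91.3
gripper_force: 0.0
```

```bash
python3 - <<'E'
from h import *
s=state(); print(s["ee_pos"],s["ee_rot"])
plan([(547.7,310,20,110.9,6)])
E
```

```text
[547.  310.8 119.6] [-179.9    0.   111. ]
(547.7, 310, 20, 110.9) [[[0,0,0.033],[-0.001,0,0.001]],[[-0.001,0,0.033],[0,0.001,0]],[[0,0,0.034],[-0.001,0,0.001]],[[0,0.001,0.033],[0,0,0.001]],[[-0.001,0,0.033],[-0.001,0,0.001]],[[0,0,0.033],[0,0.001,0]]]
```

Call:
{"api": "send_rows", "payload": {
  "deltas": [
    [[0, 0, 0.04], [0, 0, 0]],
    [[-0.001, 0, 0.05], [0, 0, 0]],
    [[0, 0, 0.05], [0, 0, 0]],
    [[0, 0, 0.035], [0, 0, 0]],
    [[-0.001, 0, 0.016], [0, 0, 0]],
    [[0, 0, 0.008], [0, 0, 0]],
    [[0, 0, 0], [0, 0, 0]],
    [[0, 0, 0], [0, 0, 0]]
  ]
}}

```text
time_s: 21.9
ee_pos: [548.2, 310.3, 22.2]
ee_rot: [179.9, -0.0, 111.0]
force: [-0.6, -0.2, 0.1]
gripper_width: 91.1
gripper_force: 0.0
```

Call:
{"api": "send_rows", "payload": {
  "deltas": [
    [[0, 0, 0], [0, 0, 0]],
    [[0, 0, 0], [0, 0, 0]],
    [[0, 0, 0], [0, 0, 0]],
    [[0, 0, 0], [0, 0, 0]],
    [[0, 0, 0], [0, 0, 0]],
    [[0, 0, 0], [0, 0, 0]]
  ],
  "grip": 1,
  "grip_force": 12
}}

```text
time_s: 22.5
ee_pos: [547.3, 310.3, 20.9]
ee_rot: [-180.0, 0.0, 111.0]
force: [-0.2, -0.1, 0.6]
gripper_width: 53.1
gripper_force: 11.9
```

```bash
python3 - <<'E'
from h import *
plan([(547.5,310.3,236,111,6),(568.8,-14.2,240,110.9,8)])
E
```

```text
(547.5, 310.3, 236, 111) [[[0,0,-0.072],[0,0,0]],[[0,0,-0.071],[0,0,0]],[[0,0,-0.072],[0,0,0]],[[0,0,-0.072],[0,0,0]],[[0,0,-0.071],[0,0,0]],[[0,0,-0.072],[0,0,0]]]
(568.8, -14.2, 240, 110.9) [[[-0.078,-0.024,-0.001],[0,0,0]],[[-0.077,-0.024,-0.001],[0,0,0.001]],[[-0.078,-0.024,-0.001],[0,0,0]],[[-0.078,-0.024,-0.001],[0,0,0.001]],[[-0.077,-0.024,-0.001],[0,0,0]],[[-0.078,-0.024,-0.001],[0,0,0.001]],[[-0.078,-0.024,-0.001],[0,0,0]],[[-0.077,-0.024,-0.001],[0,0,0.001]]]
```

Call:
{"api": "send_rows", "payload": {
  "deltas": [
    [[0, 0, -0.02], [0, 0, 0]],
    [[0, 0, -0.06], [0, 0, 0]],
    [[0, 0, -0.08], [0, 0, 0]],
    [[0, 0, -0.08], [0, 0, 0]],
    [[0, 0, -0.08], [0, 0, 0]],
    [[0, 0, -0.08], [0, 0, 0]],
    [[0, 0, -0.03], [0, 0, 0]],
    [[0, 0, 0], [0, 0, 0]],
    [[0, 0, 0], [0, 0, 0]]
  ],
  "grip_force": 15
}}

```text
time_s: 23.4
ee_pos: [546.9, 310.0, 235.6]
ee_rot: [-180.0, 0.0, 111.0]
force: [-0.0, -0.4, 0.4]
gripper_width: 52.9
gripper_force: 14.8
```

```bash
python3 - <<'E'
from h import *
s=state(); print(s["ee_pos"],s["ee_rot"],s["gripper_width"])
im={n:grab_frame(n) for n in CAL}
for n in CAL:
  m=best(n,"jar_lid")
  if m is not None: print(n,*fit({n:m},"jar_lid",s["ee_pos"][2]-17))
cv2.imwrite("pics/c5.png",cv2.resize(im["scene"][60:260,90:330],(720,600))[:,:,::-1])
plan([(568.8,-14.2,240,110.9,8)])
E
```

```text
[546.9 310.  235.6] [-180.    0.  111.] 52.88202069958609
scene [551.3 314.4] [-4.2 -0.   6.2 -0.1]
top [412.5 -94.4] [ 98.6  76.  -15.1  -4.8]
(568.8, -14.2, 240, 110.9) [[[-0.078,-0.024,-0.001],[-0.001,0,0]],[[-0.077,-0.024,-0.002],[-0.001,0,0.001]],[[-0.078,-0.024,-0.001],[0,0,0]],[[-0.078,-0.023,-0.001],[-0.001,0.001,0.001]],[[-0.077,-0.024,-0.002],[-0.001,0,0]],[[-0.078,-0.024,-0.001],[-0.001,0,0.001]],[[-0.077,-0.024,-0.002],[-0.001,0,0]],[[-0.078,-0.024,-0.001],[-0.001,0,0]]]
```

View pics/c5.png

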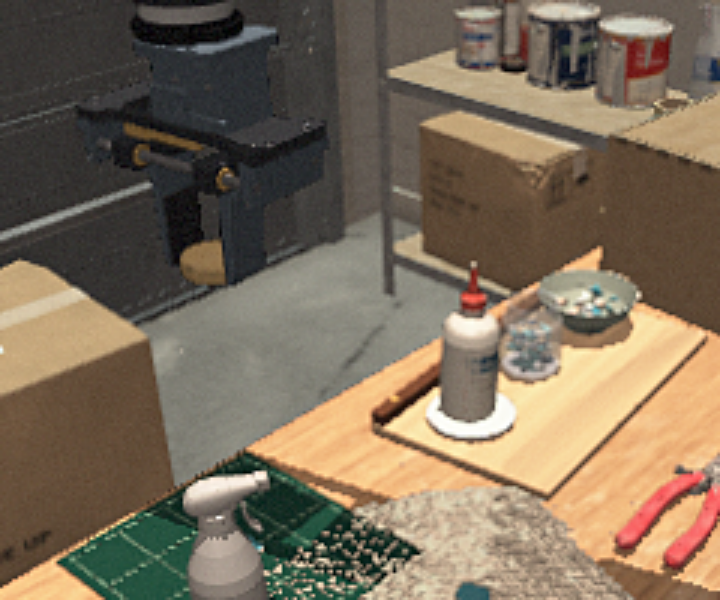

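The lid is held level between the fingers at (205,262). The row is undisturbed. I carry it over.

Call:
{"api": "send_rows", "payload": {
  "deltas": [
    [[-0.05, -0.015, -0.004], [0, 0, 0]],
    [[-0.077, -0.024, -0.004], [0, 0, 0.001]],
    [[-0.085, -0.026, 0], [0, 0, 0]],
    [[-0.085, -0.026, 0], [0, 0, 0.001]],
    [[-0.085, -0.026, 0], [0, 0, 0]],
    [[-0.085, -0.026, 0], [0, 0, 0.001]],
    [[-0.08, -0.025, 0], [0, 0, 0]],
    [[-0.05, -0.015, 0], [0, 0, 0]],
    [[-0.024, -0.008, 0], [0, 0, 0]],
    [[0, 0, 0], [0, 0, 0]]
  ]
}}

```text
time_s: 24.6
ee_pos: [569.0, -14.9, 239.2]
ee_rot: [-179.9, -0.0, 110.8]
force: [0.5, 0.5, -0.6]
gripper_width: 53.0
gripper_force: 14.8
```

```bash
python3 - <<'E'
from h import *
s=state(); print(s["ee_pos"],s["ee_rot"],s["gripper_width"])
plan([(568.8,-14.2,110,110.9,7)])
E
```

```text
[569.  -14.9 239.2] [-179.9   -0.   110.8] 53.011379158659764
(568.8, -14.2, 110, 110.9) [[[0,0,0.037],[0,0,-0.001]],[[0,0,0.037],[-0.001,0,0]],[[0.001,0,0.037],[0,-0.001,-0.001]],[[0,0,0.037],[0,0,0]],[[0,0,0.037],[-0.001,0,-0.001]],[[0,0,0.036],[0,0,-0.001]],[[0,0,0.037],[0,0,0]]]
```

Call:
{"api": "send_rows", "payload": {
  "deltas": [
    [[0.001, 0, 0.03], [0, 0, 0]],
    [[0, 0, 0.05], [0, 0, 0]],
    [[0, 0, 0.06], [0, 0, 0]],
    [[0, 0, 0.06], [0, 0, 0]],
    [[0, 0, 0.035], [0, 0, 0]],
    [[0, 0, 0.016], [0, 0, 0]],
    [[0, 0, 0.008], [0, 0, 0]],
    [[0, 0, 0], [0, 0, 0]],
    [[0, 0, 0], [0, 0, 0]]
  ]
}}

```text
time_s: 25.5
ee_pos: [569.8, -13.1, 111.5]
ee_rot: [179.9, 0.0, 110.9]
force: [0.8, 0.3, -0.7]
gripper_width: 52.9
gripper_force: 14.8
```

```bash
python3 - <<'E'
from h import *
s=state(); print(s["ee_pos"],s["ee_rot"],s["force"])
im={n:grab_frame(n) for n in CAL}
cv2.imwrite("pics/c6.png",np.hstack([cv2.resize(im["scene"][130:210,220:310],(440,390)),cv2.resize(im["top"][130:210,220:300],(360,390))])[:,:,::-1])
E
```

```text
[569.8 -13.1 111.5] [179.9   0.  110.9] [ 0.8  0.3 -0.7]
```

View pics/c6.png

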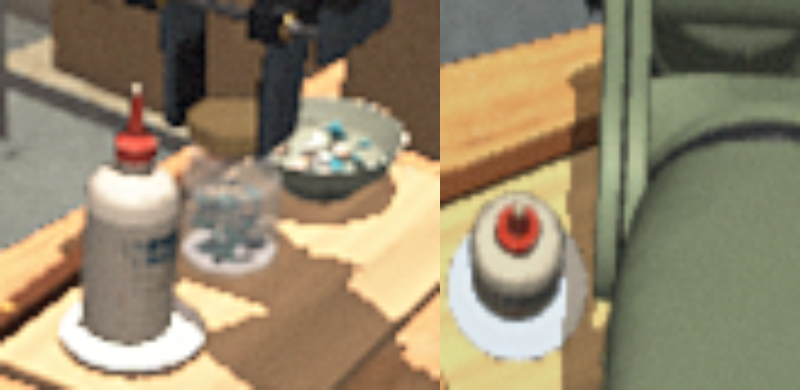

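The lid hovers just above the jar neck (226,125 against jar centre 230,225), in line. I lower it.

Call:
{"api": "send_rows", "payload": {
  "deltas": [
    [[-0.001, 0, 0.004], [0, 0, 0]],
    [[0, 0, 0.004], [0, 0, 0]],
    [[0, 0, 0.003], [0, 0, 0]],
    [[0, 0, 0], [0, 0, 0]],
    [[0, 0, 0], [0, 0, 0]],
    [[0, 0, 0], [0, 0, 0]]
  ]
}}

```text
time_s: 26.2
ee_pos: [569.2, -13.9, 105.0]
ee_rot: [180.0, 0.0, 110.9]
force: [-0.2, 0.2, -0.3]
gripper_width: 52.8
gripper_force: 14.8
```

Call:
{"api": "send_rows", "payload": {
  "deltas": [
    [[0, 0, 0.003], [0, 0, 0]],
    [[0, 0, 0], [0, 0, 0]],
    [[0, 0, 0], [0, 0, 0]],
    [[0, 0, 0], [0, 0, 0]]
  ]
}}

```text
time_s: 26.6
ee_pos: [569.5, -13.9, 104.2]
ee_rot: [179.9, 0.0, 110.9]
force: [-1.2, 0.2, 4.1]
gripper_width: 53.2
gripper_force: 15.0
```

Contact at 4 N. I release slowly, lift off and move towards the brush.

Call:
{"api": "send_rows", "payload": {
  "deltas": [
    [[0, 0, 0], [0, 0, 0]],
    [[0, 0, 0], [0, 0, 0]],
    [[0, 0, 0], [0, 0, 0]],
    [[0, 0, 0], [0, 0, 0]],
    [[0, 0, 0], [0, 0, 0]]
  ],
  "grip": 0
}}

```text
time_s: 27.1
ee_pos: [569.1, -13.9, 103.2]
ee_rot: [-180.0, -0.0, 110.9]
force: [-0.1, -0.2, 0.6]
gripper_width: 89.5
gripper_force: 0.0
```

Call:
{"api": "send_rows", "payload": {
  "deltas": [
    [[0, 0, -0.03], [0, 0, 0]],
    [[0, 0, -0.06], [0, 0, 0]],
    [[0, 0, -0.08], [0, 0, 0]],
    [[0, 0, -0.06], [0, 0, 0]],
    [[0, -0.04, -0.03], [0, 0, 0]],
    [[0, -0.08, 0], [0, 0, 0]],
    [[0, -0.09, 0], [0, 0, 0]],
    [[0, -0.09, 0], [0, 0, 0]],
    [[0, -0.09, 0], [0, 0, 0]],
    [[0, -0.05, 0], [0, 0, 0]]
  ]
}}

```text
time_s: 28.1
ee_pos: [360.4, -92.7, 233.3]
ee_rot: [-179.9, -0.0, 110.9]
force: [0.6, -0.8, -0.6]
gripper_width: 91.3
gripper_force: 0.0
```

```bash
python3 - <<'E'
from h import *
s=state(); print(s["ee_pos"],s["ee_rot"],s["force"],s["gripper_width"])
im={n:grab_frame(n) for n in CAL}
for l,z in (("glue_bottle",21),("chip_jar",12),("jar_lid",88),("chip_bowl",12)):
  for n in CAL:
    m=best(n,l)
    if m is not None: print(n,l,*fit({n:m},l,z,None))
m=best("top","glue_brush")
if m is not None:
    v,u=np.nonzero(m); r=cv2.minAreaRect(np.c_[u,v].astype(np.float32)); P=back("top",cv2.boxPoints(r),7); print("brush",P[:,:2],P.mean(0))
cv2.imwrite("pics/c7.png",np.hstack([cv2.resize(im["scene"][110:210,210:330],(400,400)),cv2.resize(im["top"][110:290,220:400],(400,400))])[:,:,::-1])
E
```

```text
[360.4 -92.7 233.3] [-179.9   -0.   110.9] [ 0.6 -0.8 -0.6] 91.34678929237973
scene glue_bottle [528.   87.7] [ 0.6 -2.4 -0.6  1.4]
top glue_bottle [531.4  86.3] [ 0.7 -0.3 -0.7  0.3]
scene chip_jar [569.8 -13.4] [-0.5 -4.8  0.5  1.3]
top chip_jar [554.3 -12.7] [-0.3 -3.8  0.3  5.7]
scene jar_lid [573.3 -18.2] [-0.1  0.1  0.1 -0.1]
top jar_lid [568.7 -15.4] [-0.7 -0.8  0.7  0.8]
scene chip_bowl [ 607.7 -131.3] [-3.2 -1.4  3.6  0.7]
top chip_bowl [ 606.6 -117. ] [-0.3 -0.1  0.3  0.1]
brush [[ 676.7  -69. ]
 [ 678.  -179.7]
 [ 567.  -175.3]
 [ 566.1  -67. ]] [ 621.9 -122.7    7. ]
```

View pics/c7.png

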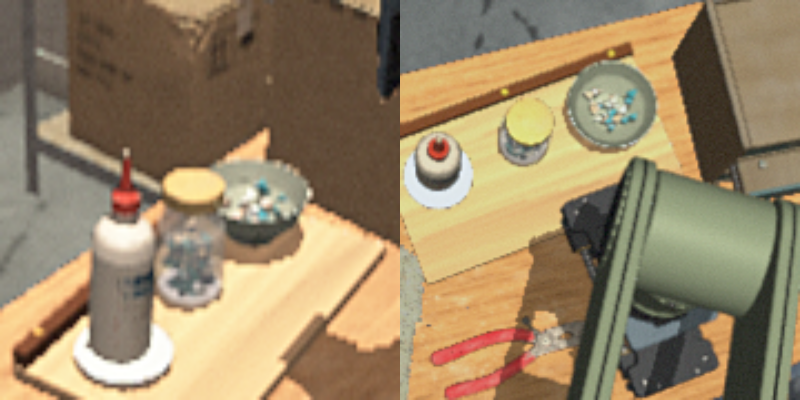

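The lid sits squarely on the jar (scene crop 193,190; top crop 528,120), measured at (568.7,-15). The brush comes next.

```bash
python3 - <<'E'
from h import *
plan([(382.4,-304.1,110,105.4,6)])
E
```

```text
(382.4, -304.1, 110, 105.4) [[[-0.068,-0.02,0.041],[0,0,0.032]],[[-0.069,-0.018,0.041],[0,0,0.033]],[[-0.068,-0.018,0.041],[0,0,0.032]],[[-0.069,-0.016,0.041],[-0.001,0,0.032]],[[-0.07,-0.015,0.041],[0,0,0.033]],[[-0.069,-0.014,0.041],[0,0,0.032]]]
```

Call:
{"api": "send_rows", "payload": {
  "deltas": [
    [[-0.068, -0.02, 0.02], [0, 0, 0.032]],
    [[-0.069, -0.018, 0.04], [0, 0, 0.033]],
    [[-0.068, -0.018, 0.05], [0, 0, 0.032]],
    [[-0.069, -0.016, 0.05], [0, 0, 0.032]],
    [[-0.07, -0.015, 0.05], [0, 0, 0.033]],
    [[-0.069, -0.014, 0.036], [0, 0, 0.032]],
    [[0, 0, 0], [0, 0, 0]],
    [[0, 0, 0], [0, 0, 0]]
  ],
  "grip": 0.5
}}

```text
time_s: 29.45
ee_pos: [381.5, -304.4, 109.6]
ee_rot: [-179.9, -0.1, 105.3]
force: [-0.5, 0.8, -0.5]
gripper_width: 46.2
gripper_force: 0.0
```

```bash
python3 - <<'E'
from h import *
s=state(); print(s["ee_pos"],s["ee_rot"],s["gripper_width"])
im={n:grab_frame(n) for n in CAL}
print(trace("scene","glue_brush")[:1] and np.argwhere(best("scene","glue_brush")).min(0))
cv2.imwrite("pics/c8.png",np.hstack([cv2.resize(im["scene"][110:230,330:450],(400,400)),cv2.resize(im["top"][150:290,330:470],(400,400))])[:,:,::-1])
plan([(382.4,-304.1,17,105.4,6)])
E
```

```text
[ 381.5 -304.4  109.6] [-179.9   -0.1  105.3] 46.213795226020714
[164 214]
(382.4, -304.1, 17, 105.4) [[[0,0,0.031],[0,0,0]],[[0,0,0.032],[0,0.001,0]],[[-0.001,0,0.031],[0.001,0,0.001]],[[0,0,0.032],[0,0,0]],[[0,0,0.031],[0,0,0]],[[0,0,0.031],[0,0.001,0]]]
```

View pics/c8.png

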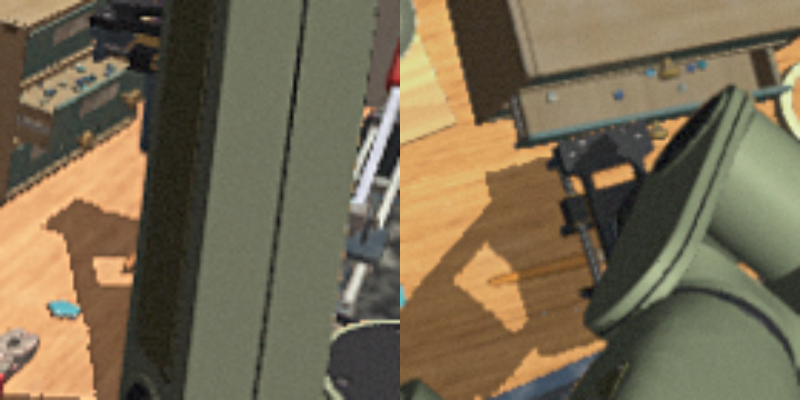

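```bash
python3 - <<'E'
from h import *
# drawer front lower edge in c1 top crop (scale 2.2, offset 330,130)
for uv in ((92,155),(300,114),(198,146)):
    q=[330+uv[0]*182/400,130+uv[1]*200/440]
    print([back("top",[q],z)[0,:2] for z in (5,30,60)])
# scene: drawer front corner candidates in c1 right crop: lower front-left/knob etc (scale 400/150, offset 340,90)
s=lambda u,v:[340+(u-400)*150/400,90+v*150/400]
for uv in ((405,193),(517,92),(478,135)): print([back("scene",[s(*uv)],z)[0,:2] for z in (5,30,60)])
E
```

```text
[array([ 497.9, -273.3]), array([ 492.8, -266.3]), array([ 486.6, -257.9])]
[array([ 551.8, -547.4]), array([ 545.5, -534.7]), array([ 538. , -519.4])]
[array([ 509.8, -408.5]), array([ 504.5, -398.6]), array([ 498. , -386.8])]
[array([ 536.6, -311.2]), array([ 505.8, -273.3]), array([ 468.8, -227.8])]
[array([ 669.8, -708.6]), array([ 633.5, -654.4]), array([ 590. , -589.3])]
[array([ 599.2, -529. ]), array([ 565.8, -482.1]), array([ 525.7, -425.9])]
```

The gripper body is about 20 mm from the drawer and above the cutter's base, so it clears both. I descend.

Call:
{"api": "send_rows", "payload": {
  "deltas": [
    [[0, 0, 0.04], [0, 0, 0]],
    [[0, 0.001, 0.05], [0, 0, 0]],
    [[0, 0, 0.04], [0, 0, 0]],
    [[0, 0, 0.03], [0, 0, 0]],
    [[0, 0, 0.015], [0, 0, 0]],
    [[0, 0, 0.009], [0, 0, 0]],
    [[0, 0, 0], [0, 0, 0]],
    [[0, 0, 0], [0, 0, 0]]
  ]
}}

```text
time_s: 30.45
ee_pos: [382.7, -304.4, 19.2]
ee_rot: [180.0, 0.1, 105.4]
force: [0.2, -0.0, 0.3]
gripper_width: 45.5
gripper_force: 0.0
```

Call:
{"api": "send_rows", "payload": {
  "deltas": [
    [[0, 0, 0], [0, 0, 0]],
    [[0, 0, 0], [0, 0, 0]],
    [[0, 0, 0], [0, 0, 0]],
    [[0, 0, 0], [0, 0, 0]],
    [[0, 0, 0], [0, 0, 0]],
    [[0, 0, 0], [0, 0, 0]]
  ],
  "grip": 1,
  "grip_force": 15
}}

```text
time_s: 31.05
ee_pos: [382.2, -304.2, 18.6]
ee_rot: [180.0, 0.0, 105.4]
force: [-0.7, -0.9, 0.5]
gripper_width: 11.8
gripper_force: 15.0
```

Pinched at 11.8 mm, so the handle is held. At the brush's place an upright gripper body would graze the lid, so I will lean the gripper 12° away from the jar there.

```bash
python3 - <<'E'
from h import *
plan([(382.2,-304.2,130,105.4,4),(385,-180,150,108,4),(478.4,-38.1,150,110.9,6)],(382.2,-304.2,18.6,105.4))
E
```

```text
(382.2, -304.2, 130, 105.4) [[[0,0,-0.056],[0,0,0]],[[0,0,-0.055],[0,0,0]],[[0,0,-0.056],[0,0,0]],[[0,0,-0.056],[0,0,0]]]
(385, -180, 150, 108) [[[0.059,0.018,-0.01],[0,0,-0.023]],[[0.06,0.018,-0.01],[0,0,-0.022]],[[0.059,0.02,-0.01],[0,0,-0.023]],[[0.059,0.019,-0.01],[0,0,-0.023]]]
(478.4, -38.1, 150, 110.9) [[[0.035,0.044,0],[0,0,-0.017]],[[0.035,0.045,0],[0,0,-0.017]],[[0.035,0.045,0],[0,0,-0.016]],[[0.034,0.045,0],[0,0,-0.017]],[[0.034,0.045,0],[0,0,-0.017]],[[0.033,0.046,0],[0,0,-0.017]]]
```

Call:
{"api": "send_rows", "payload": {
  "deltas": [
    [[0, 0, -0.02], [0, 0, 0]],
    [[0, 0, -0.055], [0, 0, 0]],
    [[0, 0, -0.056], [0, 0, 0]],
    [[0, 0, -0.056], [0, 0, 0]],
    [[0, 0, -0.036], [0, 0, 0]],
    [[0.059, 0.018, -0.01], [0, 0, -0.023]],
    [[0.06, 0.018, -0.01], [0, 0, -0.022]],
    [[0.059, 0.02, -0.01], [0, 0, -0.023]],
    [[0.059, 0.019, -0.01], [0, 0, -0.023]]
  ],
  "grip_force": 20
}}

```text
time_s: 31.95
ee_pos: [384.6, -178.8, 150.8]
ee_rot: [180.0, 0.0, 108.0]
force: [0.5, 0.2, -0.5]
gripper_width: 11.7
gripper_force: 20.0
```

Call:
{"api": "send_rows", "payload": {
  "deltas": [
    [[0.035, 0.044, 0], [0, 0, -0.017]],
    [[0.035, 0.045, 0], [0, 0, -0.017]],
    [[0.035, 0.045, 0], [0, 0, -0.016]],
    [[0.034, 0.045, 0], [0, 0, -0.017]],
    [[0.034, 0.045, 0], [0, 0, -0.017]],
    [[0.033, 0.046, 0], [0, 0, -0.017]],
    [[0, 0, 0], [0, 0, 0]],
    [[0, 0, 0], [0, 0, 0]]
  ]
}}

```text
time_s: 32.75
ee_pos: [478.3, -38.0, 150.2]
ee_rot: [-180.0, 0.0, 110.9]
force: [1.0, 0.2, -0.2]
gripper_width: 12.0
gripper_force: 20.0
```

```bash
python3 - <<'E'
from h import *
s=state(); print(s["ee_pos"],s["ee_rot"],s["gripper_width"],s["force"])
im={n:grab_frame(n) for n in CAL}
cv2.imwrite("pics/c9.png",np.hstack([cv2.resize(im["scene"][90:210,210:330],(400,400)),cv2.resize(im["top"][110:290,220:400],(400,400))])[:,:,::-1])
for n in CAL: print(n,[(d["p"],d["bbox"]) for d in trace(n,"glue_brush")[:2]])
E
```

```text
[478.3 -38.  150.2] [-180.     0.   110.9] 11.952338131273107 [ 1.   0.2 -0.2]
scene [(0.45, [286.2, 143.3, 26.1, 20.1])]
top [(0.52, [263.4, 182.2, 61.8, 26.3])]
```

View pics/c9.png

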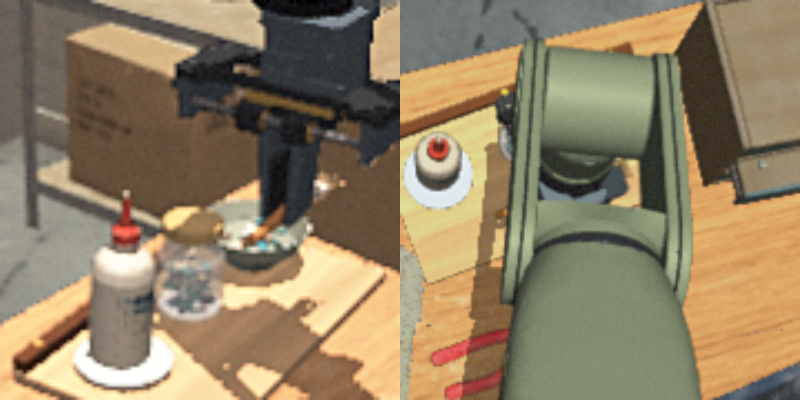

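The brush is held level over the board (270,235 in the scene crop). I lean the tool and lower it.

Call:
{"api": "send_rows", "payload": {
  "deltas": [
    [[0, 0, 0], [-0.14, 0, 0]],
    [[0, 0, 0], [-0.14, 0, 0]],
    [[0, 0, 0], [-0.139, 0, 0]],
    [[0, -0.007, 0.033], [0, 0, 0]],
    [[0, -0.0112, 0.053], [0, 0, 0]],
    [[0, -0.0112, 0.053], [0, 0, 0]],
    [[0, -0.0085, 0.04], [0, 0, 0]],
    [[0, -0.0055, 0.026], [0, 0, 0]],
    [[0, -0.002, 0.009], [0, 0, 0]],
    [[0, 0, 0], [0, 0, 0]]
  ]
}}

```text
time_s: 33.95
ee_pos: [478.2, -38.7, 40.3]
ee_rot: [168.1, -0.0, 110.8]
force: [0.4, 0.3, -0.2]
gripper_width: 12.1
gripper_force: 20.0
```

Call:
{"api": "send_rows", "payload": {
  "deltas": [
    [[0, 0, 0], [0, 0, 0]],
    [[0, 0, 0], [0, 0, 0]],
    [[0, 0, 0], [0, 0, 0]]
  ]
}}

```text
time_s: 34.25
ee_pos: [479.1, -38.4, 41.3]
ee_rot: [167.9, 0.1, 110.9]
force: [0.1, -0.1, 0.1]
gripper_width: 12.2
gripper_force: 20.0
```

Call:
{"api": "send_rows", "payload": {
  "deltas": [
    [[0, -0.0017, 0.008], [0, 0, 0]],
    [[0, -0.001, 0.005], [0, 0, 0]],
    [[0, 0, 0], [0, 0, 0]],
    [[0, 0, 0], [0, 0, 0]],
    [[0, 0, 0], [0, 0, 0]]
  ]
}}

```text
time_s: 34.75
ee_pos: [478.7, -38.3, 33.9]
ee_rot: [168.0, 0.0, 110.9]
force: [0.6, 0.3, -0.2]
gripper_width: 11.8
gripper_force: 20.0
```

Call:
{"api": "send_rows", "payload": {
  "deltas": [
    [[0, -0.0006, 0.003], [0, 0, 0]],
    [[0, 0, 0], [0, 0, 0]],
    [[0, 0, 0], [0, 0, 0]],
    [[0, 0, 0], [0, 0, 0]]
  ]
}}

```text
time_s: 35.15
ee_pos: [478.7, -38.3, 32.4]
ee_rot: [168.0, 0.0, 110.9]
force: [1.2, 0.3, 0.2]
gripper_width: 12.2
gripper_force: 20.0
```

Slightly above the board by the geometry. I open a little and withdraw along the tool axis.

Call:
{"api": "send_rows", "payload": {
  "deltas": [
    [[0, 0, 0], [0, 0, 0]],
    [[0, 0, 0], [0, 0, 0]],
    [[0, 0, 0], [0, 0, 0]],
    [[0, 0, 0], [0, 0, 0]]
  ],
  "grip": 0.76
}}

```text
time_s: 35.55
ee_pos: [478.7, -38.3, 32.4]
ee_rot: [168.0, 0.0, 110.9]
force: [-0.3, 0.7, 0.5]
gripper_width: 21.7
gripper_force: 0.0
```

Call:
{"api": "send_rows", "payload": {
  "deltas": [
    [[0, 0, -0.01], [0, 0, 0]],
    [[0, 0, -0.03], [0, 0, 0]],
    [[0, 0, -0.06], [0, 0, 0]],
    [[0, 0, -0.08], [0, 0, 0]],
    [[0, 0, -0.08], [0, 0, 0]],
    [[0, 0, -0.08], [0, 0, 0]],
    [[0, 0, -0.04], [0, 0, 0]]
  ]
}}

```text
time_s: 36.25
ee_pos: [442.3, -52.8, 222.2]
ee_rot: [167.7, 0.2, 110.8]
force: [-0.0, 0.1, 0.8]
gripper_width: 22.0
gripper_force: 0.0
```

```bash
python3 - <<'E'
from h import *
s=state(); p=s["ee_pos"]; print(p,s["ee_rot"],s["force"],s["gripper_width"])
plan([(300,-300,240,85,8)])
E
```

```text
[442.3 -52.8 222.2] [167.7   0.2 110.8] [-0.   0.1  0.8] 22.03296688916194
(300, -300, 240, 85) [[[-0.045,-0.053,-0.016],[0.053,-0.011,0.112]],[[-0.048,-0.051,-0.014],[0.053,-0.011,0.113]],[[-0.051,-0.048,-0.013],[0.053,-0.012,0.112]],[[-0.054,-0.046,-0.011],[0.053,-0.011,0.113]],[[-0.056,-0.043,-0.01],[0.053,-0.011,0.112]],[[-0.059,-0.04,-0.008],[0.052,-0.011,0.112]],[[-0.061,-0.037,-0.007],[0.053,-0.011,0.113]],[[-0.063,-0.033,-0.006],[0.053,-0.012,0.112]]]
```

Call:
{"api": "send_rows", "payload": {
  "deltas": [
    [[-0.045, -0.053, -0.016], [0.053, -0.011, 0.112]],
    [[-0.048, -0.051, -0.014], [0.053, -0.011, 0.113]],
    [[-0.051, -0.048, -0.013], [0.053, -0.012, 0.112]],
    [[-0.054, -0.046, -0.011], [0.053, -0.011, 0.113]],
    [[-0.056, -0.043, -0.01], [0.053, -0.011, 0.112]],
    [[-0.059, -0.04, -0.008], [0.052, -0.011, 0.112]],
    [[-0.061, -0.037, -0.007], [0.053, -0.011, 0.113]],
    [[-0.063, -0.033, -0.006], [0.053, -0.012, 0.112]],
    [[0, 0, 0], [0, 0, 0]]
  ]
}}

```text
time_s: 37.15
ee_pos: [298.8, -302.7, 237.2]
ee_rot: [-179.7, 0.1, 84.8]
force: [0.7, 0.4, 0.3]
gripper_width: 22.1
gripper_force: 0.0
```

```bash
python3 - <<'E'
from h import *
im={n:grab_frame(n) for n in CAL}
Y=np.radians(20.9); bx=np.array([np.cos(Y),np.sin(Y)]); by=np.array([-bx[1],bx[0]])
for n in CAL:
    d=trace(n,"glue_brush"); print(n,[(round(x["p"],2),x["bbox"]) for x in d[:2]])
    if d:
        v,u=np.nonzero(best(n,"glue_brush")); r=cv2.minAreaRect(np.c_[u,v].astype(np.float32)); P=back(n,cv2.boxPoints(r),19)[:,:2]
        e=P[1]-P[0],P[2]-P[1]; e=max(e,key=np.linalg.norm); print("centre",P.mean(0),"len",np.linalg.norm(e),"ang",np.degrees(np.arctan2(e[1],e[0]))%180,"rel jar",(P.mean(0)-[568.8,-14.3])@bx,(P.mean(0)-[568.8,-14.3])@by)
for l,z in (("glue_bottle",21),("jar_lid",88),("chip_bowl",12),("chip_jar",12)):
    m=best("top",l)
    if m is not None: print(l,*fit({"top":m},l,z,None))
cv2.imwrite("pics/c10.png",np.hstack([cv2.resize(im["scene"][110:230,200:335],(400,400)),cv2.resize(im["top"][120:250,200:350],(400,400))])[:,:,::-1])
E
```

```text
scene [(0.45, [282.5, 174.8, 24.5, 28.8])]
centre [487.4 -49.5] len 150.622584390851 ang 113.00508458929416 rel jar -88.60062646828978 -3.8628314575095644
top [(0.55, [264.0, 190.0, 50.3, 20.8])]
centre [488.8 -47.7] len 146.12080234634516 ang 109.84859343710755 rel jar -86.64331765988014 -2.687541947957353
glue_bottle [530.1  87.5] [-0.8 -0.8  0.8  0.8]
chip_bowl [ 606.6 -117. ] [-0.3 -0.1  0.3  0.1]
chip_jar [551.4  -8.4] [-2.  -4.7  1.6  6.7]
```

View pics/c10.png

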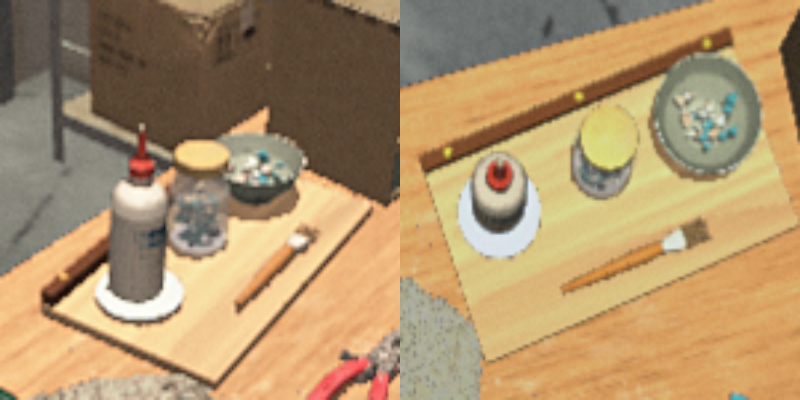

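The brush lies flat in front of the jar: handle tip (563,291), bristle end (708,230) in the top crop. The mask misses the tip, so I check the ends from those pixels.

```bash
python3 - <<'E'
from h import *
bx=np.array([np.cos(np.radians(20.9)),np.sin(np.radians(20.9))]); by=np.array([-bx[1],bx[0]])
px=lambda u,v:[200+(u-400)*150/400,120+v*130/400]
P=back("top",[px(562,291),px(668,246),px(710,229)],18)[:,:2]
print(P,[( (p-[568.8,-14.3])@bx,(p-[568.8,-14.3])@by) for p in P])
im=grab_frame("top"); h=cv2.cvtColor(im,cv2.COLOR_RGB2HSV)[180:225,250:325]
m=((h[...,0]<14)&(h[...,1]>150)); k,L,st,_=cv2.connectedComponentsWithStats(m.astype(np.uint8)); j=1+np.argmax(st[1:,4]); v,u=np.nonzero(L==j); print(st[j])
Q=back("top",np.c_[u+250,v+180],18)[:,:2]-[568.8,-14.3]; a,b=Q@bx,Q@by; c=np.polyfit(b,a,1)
print("row span",b.min(),b.max(),"axis offset",np.polyval(c,0),"tilt deg",np.degrees(np.arctan(c[0])))
E
```

```text
[[ 456.1   25.4]
 [ 495.6  -79.2]
 [ 510.7 -121.2]] [(np.float64(-91.16374579654912), np.float64(77.25769226088923)), (np.float64(-91.5426660082608), np.float64(-34.47789130499298)), (np.float64(-92.41618749975835), np.float64(-79.13248094885205))]Traceback (most recent call last):
  File "<stdin>", line 7, in <module>
    return _wrapfunc(a, 'argmax', axis=axis, out=out, **kwds)
    return bound(*args, **kwds)
ValueError: attempt to get argmax of an empty sequence
```

The ends span 156 mm, as they must. The brush's centre is about 1 mm off along the row and 90 ± 2 mm from the jar, and it lies parallel. I hand in.

```bash
python3 -c "
from workcell import *
print(job_done())"
```

```text
the job is handed in; nothing more can be done
None
```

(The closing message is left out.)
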